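# Put the wax-seal stamp away in its keepsake box

## Robot

A 6-joint arm with a two-finger parallel gripper is mounted at the origin on the work surface. World frame = base frame: x ahead of the robot, y to its left, z up, the work surface at z = 0. Lengths are in m, angles in rad, forces in N, time in s.
With the tool pointing down it reaches from about 0.35 to 0.775 m from the base axis. Payload 7.3 kg.
Tool frame: the origin (TCP) lies midway between the tips of the shut fingers; the grasp point (between the pads) lies 19 mm behind it; z points along the fingers, y is the line along which they close (so a half turn about z gives the same grasp; the last joint's range is limited). The gripper opens to 92 mm and grips with 3 to 60 N. Pads are 19 mm wide; open, the fingers measure 130 mm over their backs; the gripper's body (75 mm by 190 mm) begins 47 mm behind the grasp point.
Start: joints at [-1.341, 0.342, 1.524, -0, 1.275, -0.146], TCP at [0.193, -0.488, 0.227] pointing down, gripper open.
Joint ranges: [-2.53, 2.53], [-0.77, 2.02], [0.04, 2.7], [-1, 4.14], [0.28, 2.66], [-3.11, 3.11]. Speed limits (rad/s): [2.57, 2.57, 3.14, 3.14, 3.14, 3.14].

## Interface

Orientations are given as a 3x3 rotation matrix whose columns are the frame's x, y, z axes.
In Python, from workcell import readout, camera, camera_info, order gives the robot as it stands.
- The arm moves only by the tool step_arm, never from a script. Its arguments are lists of equal length, an entry for each row: "xyz": the shift along the tool's x, y, z in mm, a list of three; "dr": the turn, a rotation vector about the tool's x, y, z in rad, a list of three; "claw": the opening, from 0 (shut) to 1 (fully open). In form: {"xyz": [[x, y, z], ...], "dr": [[rx, ry, rz], ...], "claw": [claw, ...]}. A call has 1 to 12 rows; each row shifts and turns the commanded pose from where the row before left it, along the tool's axes as they then stand; what a row does not reach is not made up. A row lasts 1/10 s, in which the tool goes at most 50 mm and 8.59 degrees, less where a joint would pass 70% of its speed; a pose out of reach is approached as far as the arm can. A call is refused whole if a number of a shift passes 50 or a number of a turn 0.15, either way. A call with a gripper value outside its range is refused whole. The fingers move at their own pace and stop on an object; "squeeze" is the grip in N (left out, the last holds). Time passes only in rows, so rows that do not move let the fingers close. It gives the time, the measured TCP pose, the force, the opening and the grip force at its end, in the units of the state.
- readout.get_state(): the state, without advancing time (a new reading comes with each control period).
- camera(name): name is "scene" or "top"; returns the picture (400x640x3 uint8, blue, green, red); there is no depth.
- camera_info(name): a dict with "intrinsics" (3x3 intrinsics, pixels), "rvec" (rotation vector, rad) and "tvec" (3), from world to camera coordinates, as OpenCV has them. Camera axes: x right, y down, z forward; pixel columns grow to the right and rows downward; lengths in m; the calibration is good to about 2 mm. A picture is of the moment at which its call begins. camera_info takes no time and is no camera call.
- order.job_done(): hands the job in; it is judged then, once.
The state is a dict: "clock": time; "joint_positions": joint angles; "qd": joint speeds; "tau": joint torques, N m; "position": TCP position; "eef_rot": TCP orientation; "wrist_force": force on the tool from outside, world axes, zero at the start; "ft_torque": the same for the moment, N m; "grip_width": finger opening in m; "grasp_force": force on a finger pad.
Only numpy, scipy, OpenCV 4.12 (cv2) and the standard library are available. Lean on these libraries where they do the work, as an engineer would, in place of code of your own. Each camera call takes 0.05 s, during which the arm holds its last target. There are 200 camera calls.

## Task

On the letter-sealing table the seal stamp stands on the wooden stand behind two wax jars: first move both jars aside onto the grey mat, then open the dark wooden box, stand the stamp upright in the middle of it and shut the lid completely. Only after that, put each jar back on the stand, centred on the coaster of its own colour (they may have been standing the wrong way round). Keep the jars and the stamp upright all the way.

Things in the scene. Friction and masses are not known exactly. Their poses are not given: they have to be found in the camera images.
- jar_red: loose round clear jar with a red screw cap and red label, 48 mm diameter, 90 mm tall, about 0.13 kg. Origin: centre of its underside, z up. At the start it stands on one of the two coasters of the stand, not always the one of its own colour.
- jar_blue: loose round clear jar with a blue screw cap and blue label, 48 mm diameter, 90 mm tall, about 0.13 kg. Origin: centre of its underside, z up. At the start it stands on one of the two coasters of the stand, not always the one of its own colour.
- stamp: loose wax-seal stamp standing upright at the back of the stand: round brass foot 26 mm diameter and 10 mm high, narrowing to a 12 mm neck, then a straight green cylindrical grip 22 mm diameter from 28 to 58 mm above the foot's underside, brass button on top, 62 mm tall in all, 0.12 kg. Origin: centre of its underside, z up.
- coaster_red: fixed flat red disc, 64 mm diameter, 3 mm thick, lying on the wooden stand: the home of the red-capped jar. Origin: centre of its underside, so a jar standing on it has its underside 3 mm above this origin. A jar (48 mm) stands on it at the start, leaving a coloured rim visible.
- coaster_blue: fixed flat blue disc, 64 mm diameter, 3 mm thick, lying on the wooden stand: the home of the blue-capped jar. Origin: centre of its underside, so a jar standing on it has its underside 3 mm above this origin. A jar (48 mm) stands on it at the start, leaving a coloured rim visible.
- stand: fixed brown board 170 (x) by 190 (y) by 12 mm, with a back wall along its +x edge (inner face x = +77 mm, top 57 mm above the table). Origin: centre of its underside; -x is the open front. Coasters lie at x = +12, y = +40 and -40 mm; the stamp stands near x = +40, y = 0, jars too close beside it for fingers. A red wax stick (11 mm high) lies at the front, x about -70 mm; not part of the job.
- mat: fixed flat grey mat on the table, the side area: 190 mm (x) by 120 mm (y), 3 mm thick. Origin: centre of its underside. Empty at the start; both jars fit on it, one towards each end of x.
- box: fixed dark wooden open box, 130 x 130 mm outside, 75 mm high without its lid, walls and floor 5 mm thick (stamp stands 5 mm above the origin). Origin: centre of its underside on the table; -x is its front. The hinge of its lid runs along y at the top of the back wall, at x = +65 mm, z = 75.5 mm in this frame.
- box_lid (a joint): angle in rad of the box's lid (0.15 kg, 130 x 130 x 8 mm, dark wood): 0 shut, grows as the front edge rises, about 1.57 upright, stop at 1.9. It starts shut or a little ajar (up to 0.3). The hinge is stiff: the lid stays at whatever angle it is left (about 2 to 3 N at the handle moves it).
- box_lid_handle (a point): middle of the round brass bar handle on the lid's outer face: bar 11 mm thick, 65 mm long (47 mm clear between its posts) along the box's y, its axis 35 mm off the face. With the lid shut it lies 115 mm in front (-x) of the hinge line and 43 mm above it; with the lid upright, 43 mm beyond (+x) the hinge line and 115 mm above it.
Things that resemble listed ones, but are neither listed nor needed, are in the scene too. What is shaped like the jar_red but yellow is not meant. Leave any yellow look-alike of the jar_blue alone.

How it is judged:
On the way, in this order (a step that is already met when the one before it is completed fails the run):
1. both jars stand released on the grey mat while the stamp is still where it began (x of jar_red in the frame of mat between -0.09 and 0.09 m and y of jar_red in the frame of mat between -0.055 and 0.055 m and z of each of jar_red, jar_blue in the frame of mat below 0.01 m and angle between each of jar_red, jar_blue's own z axis and vertical below 0.1 rad and contact force between the fingers and jar_red below 0.2 N and linear speed of each of jar_red, jar_blue below 0.03 m/s and x of jar_blue in the frame of mat between -0.09 and 0.09 m and y of jar_blue in the frame of mat between -0.055 and 0.055 m and contact force between the fingers and jar_blue below 0.2 N and distance of stamp from where it was at the start of the episode below 0.02 m), for 0.2 s.
2. the stamp stands released, upright, in the middle of the box, the jars still on the mat (horizontal distance between stamp and box below 0.015 m and z of stamp in the frame of box between 0.001 and 0.012 m and angle between each of stamp, jar_red, jar_blue's own z axis and vertical below 0.1 rad and contact force between the fingers and stamp below 0.2 N and linear speed of each of stamp, jar_red, jar_blue below 0.03 m/s and x of jar_red in the frame of mat between -0.09 and 0.09 m and y of jar_red in the frame of mat between -0.055 and 0.055 m and z of each of jar_red, jar_blue in the frame of mat below 0.01 m and contact force between the fingers and jar_red below 0.2 N and x of jar_blue in the frame of mat between -0.09 and 0.09 m and y of jar_blue in the frame of mat between -0.055 and 0.055 m and contact force between the fingers and jar_blue below 0.2 N), for 0.2 s.
3. the lid is shut over the stamp, the jars still on the mat (all of step 2 and value of joint box_lid below 0.05 rad), for 0.2 s.
At the end, for the whole second after the job is handed in: The stamp stands upright on the box floor within 15 mm of its middle, the lid is shut (under 0.05 rad), and each jar stands upright on the coaster of its own colour, centred within 12 mm; everything is released and at rest (horizontal distance between stamp and box below 0.015 m and z of stamp in the frame of box between 0.001 and 0.012 m and angle between each of stamp, jar_red, jar_blue's own z axis and vertical below 0.1 rad and contact force between the fingers and stamp below 0.2 N and linear speed of each of stamp, jar_red, jar_blue below 0.03 m/s and value of joint box_lid below 0.05 rad and horizontal distance between jar_red and coaster_red below 0.012 m and z of jar_red in the frame of coaster_red between 0 and 0.008 m and contact force between the fingers and jar_red below 0.2 N and horizontal distance between jar_blue and coaster_blue below 0.012 m and z of jar_blue in the frame of coaster_blue between 0 and 0.008 m and contact force between the fingers and jar_blue below 0.2 N); the robot touches nothing.
It fails at once if the red-capped jar is tipped by more than about 35 degrees (angle between jar_red's own z axis and vertical above 0.6 rad).
It fails at once if the blue-capped jar is tipped by more than about 35 degrees (angle between jar_blue's own z axis and vertical above 0.6 rad).
It fails at once if the stamp is tipped by more than about 35 degrees (angle between stamp's own z axis and vertical above 0.6 rad).
It also fails if it takes over 149 s, if anything falls off the work surface, if the arm or the gripper's body presses on something with over 40 N, if the wrist force passes 120 N, or if a joint passes its speed limit or range.

## Working session

There is one attempt and no reset: what is moved stays moved. The work goes in short steps, Python scripts to look and compute and a tool call to move; the robot and the scene stay as the last step left them, time stands still between calls to the robot, and variables do not carry over. Pictures are saved under pics/ and viewed, at most 14 in all, crops included, and the job is handed in when it is done.

Besides the shell and the picture viewer there is one more tool, called after "Emit:" as a command line: name --argument value ..., lists and objects as JSON in quotes. step_arm: Moves the arm, as the interface text tells. Its arguments: {"type":"object","properties":{"xyz":{"type":"array"},"dr":{"type":"array"},"claw":{"type":"array"},"squeeze":{"type":"number"}},"required":["xyz","dr","claw"]}

```bash
mkdir -p pics; python3 - <<'E'
from workcell import readout, camera, camera_info
import cv2
s=readout.get_state(); print(s)
for n in("scene","top"):
    cv2.imwrite(f"pics/{n}0.png",camera(n)); print(camera_info(n))
E
```

```text
{'clock': 0.0, 'joint_positions': array([-1.34100576e+00,  3.42692283e-01,  1.52500592e+00, -6.85336368e-08,
        1.27541936e+00, -1.46017057e-01]), 'qd': array([ 0.00111702,  0.00194846, -0.00042887,  0.00070687,  0.00032453,
       -0.00020437]), 'tau': array([-1.98570298e-03, -4.31247675e+01, -2.44218439e+01,  7.17400247e-02,
        5.59888990e-02, -8.35908418e-05]), 'position': array([ 0.19260575, -0.48795365,  0.22606465]), 'eef_rot': array([[ 9.30211540e-01,  3.67023665e-01, -3.47397222e-04],
       [ 3.67023762e-01, -9.30210381e-01,  1.48480779e-03],
       [ 2.21807094e-04, -1.50868837e-03, -9.99998837e-01]]), 'wrist_force': array([-0.53754191,  0.14856196,  0.71058007]), 'ft_torque': array([ 0.07105726,  0.02357084, -0.01740021]), 'grasp_force': 0.0, 'grip_width': 0.09175755679362527}
{'intrinsics': array([[436.8203497 ,   0.        , 316.71689706],
       [  0.        , 436.8203497 , 199.32370351],
       [  0.        ,   0.        ,   1.        ]]), 'rvec': array([ 1.85061026,  1.61686459, -0.70101314]), 'tvec': array([-0.07351906, -0.31503528,  1.34390416])}
{'intrinsics': array([[497.94248956,   0.        , 320.32715962],
       [  0.        , 497.94248956, 199.14634977],
       [  0.        ,   0.        ,   1.        ]]), 'rvec': array([ 2.14744677, -2.18593025,  0.14063923]), 'tvec': array([0.00461043, 0.57777398, 1.0107138 ])}
```

View pics/scene0.png

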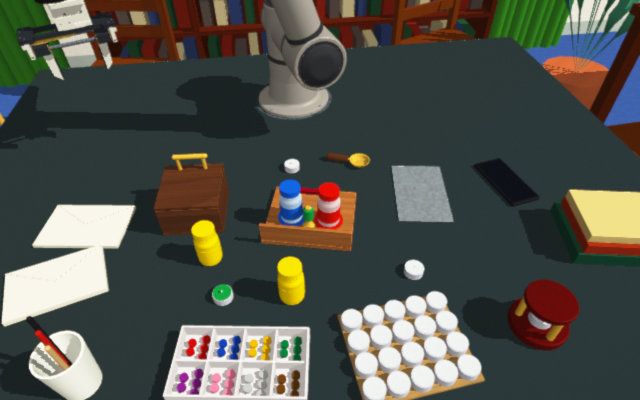

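View pics/top0.png

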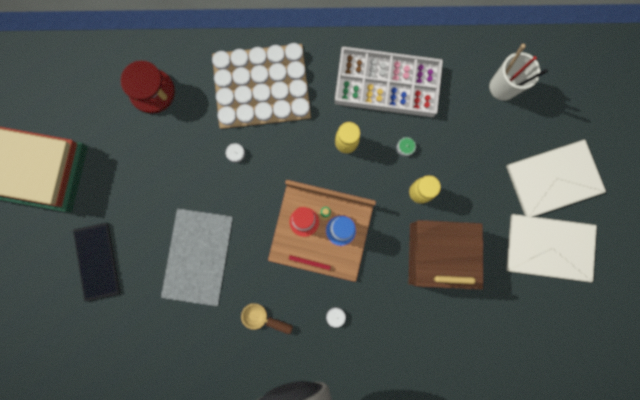

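The scene shows the red jar near (329,205), blue near (290,203), with the stamp between them. The box is near (193,197) and nearly shut, and the mat is near (422,193). In the top view red is at (303,221), blue at (341,230), the mat at (197,257) and the box at (447,254).

```bash
cat > h.py <<'E'
import numpy as np, cv2
from workcell import readout, camera, camera_info
def cam(n):
    c=camera_info(n); return c["intrinsics"],cv2.Rodrigues(c["rvec"])[0],c["tvec"]
def ray(n,uv,z):
    K,R,t=cam(n); uv=np.atleast_2d(np.float64(uv))
    d=(R.T@np.linalg.inv(K)@np.c_[uv,np.ones(len(uv))].T).T; c=-R.T@t
    return c+d*((z-c[2])/d[:,2])[:,None]
def proj(n,p):
    c=camera_info(n); return cv2.projectPoints(np.float64(p).reshape(-1,1,3),c["rvec"],c["tvec"],c["intrinsics"],None)[0][:,0]
def mask(im,lo,hi,roi):
    h=cv2.cvtColor(im,cv2.COLOR_BGR2HSV); m=cv2.inRange(h,lo,hi) if lo[0]<=hi[0] else cv2.inRange(h,(0,*lo[1:]),hi)|cv2.inRange(h,lo,(180,*hi[1:]))
    r=np.zeros_like(m); x0,y0,x1,y1=roi; r[y0:y1,x0:x1]=255; return m&r
def big(m):
    return max(cv2.findContours(m,cv2.RETR_EXTERNAL,cv2.CHAIN_APPROX_NONE)[0],key=cv2.contourArea)
E
python3 - <<'E'
from h import *
t=cv2.imread("pics/top0.png");s=cv2.imread("pics/scene0.png")
a=cv2.resize(t[175:295,255:395],None,fx=4,fy=4,interpolation=cv2.INTER_CUBIC)
b=cv2.resize(s[165:255,250:370],None,fx=4.66,fy=4.66,interpolation=cv2.INTER_CUBIC)
cv2.imwrite("pics/c1.png",cv2.resize(a,(560,480))); cv2.imwrite("pics/c2.png",b)
h=cv2.cvtColor(t,cv2.COLOR_BGR2HSV); 
for p in[(197,257),(330,265),(447,245),(455,280),(303,218),(341,226),(324,212),(120,350)]: print(p,h[p[1],p[0]])
m=mask(t,(0,0,70),(180,70,255),(150,200,240,310)); r=cv2.minAreaRect(big(m)); print("mat",r)
w=ray("top",cv2.boxPoints(r),.003); print(w.round(4),w.mean(0))
E
```

```text
(197, 257) [ 85  10 149]
(330, 265) [ 10 133 155]
(447, 245) [ 11 136 101]
(455, 280) [ 21 113 198]
(303, 218) [  1 171 198]
(341, 226) [108 164 194]
(324, 212) [ 23 107 195]
(120, 350) [87 39 65]
mat ((194.5, 254.5), (108.99998474121094, 88.99998474121094), 90.0)
[[0.5858 0.3604 0.003 ]
 [0.5825 0.1693 0.003 ]
 [0.3519 0.1691 0.003 ]
 [0.3555 0.3555 0.003 ]] [0.46893816 0.26357069 0.003     ]
```

View pics/c1.png

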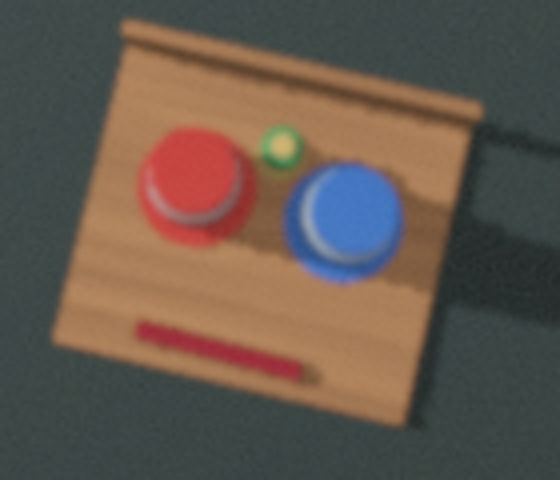

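View pics/c2.png

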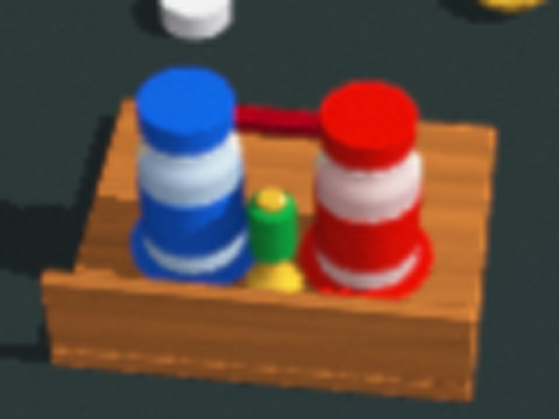

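Each jar stands on the coaster of its own colour: the red rim shows under red and the blue rim under blue. Next I measure everything.

```bash
python3 - <<'E'
from h import *
np.set_printoptions(suppress=True,precision=4)
t=cv2.imread("pics/top0.png");s=cv2.imread("pics/scene0.png")
def rect(n,im,lo,hi,roi,z):
    r=cv2.minAreaRect(big(mask(im,lo,hi,roi))); w=ray(n,cv2.boxPoints(r),z)
    print(n,r,"\n",w,w.mean(0), np.linalg.norm(np.diff(w,axis=0),axis=1)); return w
print("MAT"); rect("top",t,(0,0,105),(180,40,255),(150,200,240,310),.003); rect("scene",s,(0,0,105),(180,40,255),(380,155,460,230),.003)
print("stand front corners",ray("top",[(268.25,260.5),(356.25,281.25)],.012)); print("wall top outer",ray("top",[(286.2,180),(375.5,200.7)],.057))
print("BOX"); rect("top",t,(0,60,40),(19,255,255),(400,210,495,300),.083)
print("handle"); w=rect("top",t,(19,90,150),(32,255,255),(425,265,490,290),.118)
# coasters: circle of the red/blue union contours (lower outline lies on coaster)
for c,lo,hi,roi in(("red",(172,150,80),(6,255,255),(280,195,323,245)),("blue",(100,110,60),(125,255,255),(322,205,365,255))):
    k=big(mask(t,lo,hi,roi)); (u,v),r=cv2.minEnclosingCircle(k); print(c,(u,v),r,ray("top",[(u,v)],.015))
print("stamp button", ray("top",[(283/4+255,146/4+175)],.012+.062))
E
```

```text
MAT
top ((196.1351318359375, 256.6891784667969), (57.704044342041016, 91.73463439941406), 9.462322235107422) 
 [[0.3795 0.3347 0.003 ]
 [0.5704 0.3061 0.003 ]
 [0.5478 0.184  0.003 ]
 [0.3576 0.2152 0.003 ]] [0.4638 0.26   0.003 ] [0.193  0.1242 0.1928]
scene ((422.0611572265625, 193.45851135253906), (62.77776336669922, 54.054954528808594), 82.40535736083984) 
 [[0.3701 0.2144 0.003 ]
 [0.3622 0.356  0.003 ]
 [0.5734 0.3012 0.003 ]
 [0.5774 0.1798 0.003 ]] [0.4708 0.2629 0.003 ] [0.1418 0.2182 0.1214]
stand front corners [[ 0.4519  0.1063  0.012 ]
 [ 0.4052 -0.0783  0.012 ]]
wall top outer [[ 0.6159  0.0642  0.057 ]
 [ 0.5699 -0.1185  0.057 ]]
BOX
top ((446.45703125, 254.40274047851562), (76.00910949707031, 66.97173309326172), 2.726310968399048) 
 [[ 0.3974 -0.1717  0.083 ]
 [ 0.5288 -0.1832  0.083 ]
 [ 0.5189 -0.3346  0.083 ]
 [ 0.3876 -0.3208  0.083 ]] [ 0.4582 -0.2526  0.083 ] [0.1319 0.1518 0.1321]
handle
top ((454.014404296875, 279.1824951171875), (40.09496307373047, 5.812180519104004), 2.602562189102173) 
 [[ 0.4076 -0.2169  0.118 ]
 [ 0.4185 -0.2179  0.118 ]
 [ 0.4136 -0.294   0.118 ]
 [ 0.4028 -0.2929  0.118 ]] [ 0.4106 -0.2554  0.118 ] [0.0109 0.0763 0.0109]
red (303.7946472167969, 221.1875) 14.975870132446289 [[0.5335 0.0301 0.015 ]]
blue (340.6377258300781, 230.02694702148438) 14.219938278198242 [[ 0.5133 -0.0478  0.015 ]]
stamp button [[ 0.5478 -0.0156  0.074 ]]
```

```bash
cat >> h.py <<'E'
def plan(p=None,ya=None):
    """turn first (ya: angle of tool y in world), then shift (mm) in tool axes after the turn"""
    s=readout.get_state(); R=s["eef_rot"]; d=0
    if ya is not None:
        d=-(ya-np.arctan2(R[1,1],R[0,1])); d=(d+np.pi/2)%np.pi-np.pi/2
        R=R@cv2.Rodrigues(np.array([0,0,d]))[0]
    sh=None if p is None else (R.T@(np.array(p)-s["position"])*1000).round(1)
    print("t",round(s["clock"],2),"pos",s["position"].round(4),"turn",round(d,3),"shift",sh,"j6",s["joint_positions"][5].round(2),"grip",round(s["grip_width"],4),s["grasp_force"].round(1),"F",s["wrist_force"].round(1))
E
python3 - <<'E'
from h import *
t=cv2.imread("pics/top0.png");s=cv2.imread("pics/scene0.png")
print(ray("top",[(303.75,218.75),(350/4+255,208/4+175)],.105))
print(ray("scene",[(250+369/4.66,165+112/4.66),(250+188/4.66,165+100/4.66)],.105))
plan([.533,.03,.17],-.248)
E
```

```text
[[ 0.53157683  0.02824685  0.105     ]
 [ 0.51419835 -0.04674882  0.105     ]]
[[ 0.54158628  0.03112472  0.105     ]
 [ 0.52250321 -0.04635818  0.105     ]]Traceback (most recent call last):
  File "<stdin>", line 5, in <module>
  File "h.py", line 23, in plan
    print("t",round(s["clock"],2),"pos",s["position"].round(4),"turn",round(d,3),"shift",sh,"j6",s["joint_positions"][5].round(2),"grip",round(s["grip_width"],4),s["grasp_force"].round(1),"F",s["wrist_force"].round(1))
                                                                                                                                                                  ^^^^^^^^^^^^^^^^^^^^^^
AttributeError: 'float' object has no attribute 'round'
```

```bash
sed -i 's/s\["grasp_force"\].round(1)/round(s["grasp_force"],1)/' h.py; python3 -c "
from h import *
plan([.533,.03,.17],-.248)"
```

```text
t 0.1 pos [ 0.1926 -0.488   0.2261] turn -0.947 shift [585.6 202.9  56.7] j6 -0.15 grip 0.0917 0.0 F [0.1 0.8 0.2]
```

Emit:
step_arm --xyz '[[0,0,0],[0,0,0],[0,0,0],[0,0,0],[0,0,0],[0,0,0],[0,0,0],[40,14,0],[40,14,0],[40,14,0],[40,14,0],[40,14,0]]' --dr '[[0,0,-0.135],[0,0,-0.135],[0,0,-0.135],[0,0,-0.135],[0,0,-0.135],[0,0,-0.135],[0,0,-0.137],[0,0,0],[0,0,0],[0,0,0],[0,0,0],[0,0,0]]' --claw '[0.8,0.8,0.8,0.8,0.8,0.8,0.8,0.8,0.8,0.8,0.8,0.8]' --squeeze 15

```text
clock: 1.3
position: [0.3101, -0.31, 0.2265]
eef_rot: [[0.246, 0.969, -0.0], [0.969, -0.246, 0.0], [0.0, -0.0, -1.0]]
wrist_force: [0.4, -0.6, 0.7]
grip_width: 0.0735
grasp_force: 0.0
```

Emit:
step_arm --xyz '[[40,14,0],[40,14,0],[40,14,0],[40,14,0],[40,14,0],[40,14,0],[40,14,0],[40,14,0],[40,14,10],[25,7,20],[0,0,20],[0,0,0]]' --dr '[[0,0,0],[0,0,0],[0,0,0],[0,0,0],[0,0,0],[0,0,0],[0,0,0],[0,0,0],[0,0,0],[0,0,0],[0,0,0],[0,0,0]]' --claw '[0.8,0.8,0.8,0.8,0.8,0.8,0.8,0.8,0.8,0.8,0.8,0.8]'

```text
clock: 2.5
position: [0.5313, 0.0299, 0.1737]
eef_rot: [[0.244, 0.97, -0.007], [0.97, -0.244, 0.0], [-0.001, -0.006, -1.0]]
wrist_force: [-0.2, -0.4, -0.3]
grip_width: 0.0735
grasp_force: 0.0
```

```bash
python3 -c "
from h import *
plan([.533,.03,.046],-.248)
cv2.imwrite('pics/s1.png',camera('scene')[120:270,220:420].repeat(3,0).repeat(3,1))"
```

```text
t 2.5 pos [0.5313 0.0299 0.1737] turn 0.002 shift [  0.7   2.4 127.7] j6 0.16 grip 0.0735 0.0 F [-0.2 -0.4 -0.3]
```

View pics/s1.png

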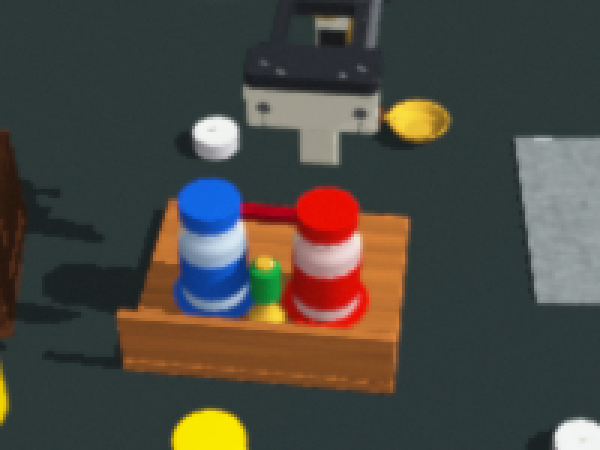

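The gripper hangs over the red jar (crop, about (320,140)), with the fingers in line with it. I lower and grip.

Emit:
step_arm --xyz '[[0,2,25],[0,0,25],[0,0,25],[0,0,20],[0,0,15],[0,0,10],[0,0,7],[0,0,0],[0,0,0],[0,0,0],[0,0,0],[0,0,0]]' --dr '[[0,0,0],[0,0,0],[0,0,0],[0,0,0],[0,0,0],[0,0,0],[0,0,0],[0,0,0],[0,0,0],[0,0,0],[0,0,0],[0,0,0]]' --claw '[0.8,0.8,0.8,0.8,0.8,0.8,0.8,0.8,0.4,0.4,0.4,0.4]' --squeeze 15

```text
clock: 3.75
position: [0.5355, 0.0284, 0.0502]
eef_rot: [[0.245, 0.969, 0.001], [0.969, -0.245, -0.0], [0.0, 0.001, -1.0]]
wrist_force: [-0.0, -0.0, 1.8]
grip_width: 0.0476
grasp_force: 15.0
```

```bash
python3 -c "
from h import *
plan([.513,.252,.046],-.155)"
```

```text
t 3.75 pos [0.5355 0.0284 0.0502] turn -0.093 shift [217.5 -56.7   4.1] j6 0.16 grip 0.0476 15.0 F [-0.  -0.   1.8]
```

Emit:
step_arm --xyz '[[0,0,-5],[0,0,-15],[0,0,-20],[0,0,-20],[0,0,-10],[0,0,0],[30,-8,0],[40,-10,0],[40,-10,0],[40,-10,0],[40,-10,0],[27,-9,0]]' --dr '[[0,0,0],[0,0,0],[0,0,0],[0,0,0],[0,0,0],[0,0,-0.093],[0,0,0],[0,0,0],[0,0,0],[0,0,0],[0,0,0],[0,0,0]]' --claw '[0.4,0.4,0.4,0.4,0.4,0.4,0.4,0.4,0.4,0.4,0.4,0.4]'

```text
clock: 4.95
position: [0.5115, 0.2541, 0.1194]
eef_rot: [[0.153, 0.988, -0.0], [0.988, -0.153, 0.0], [0.0, -0.0, -1.0]]
wrist_force: [0.5, 0.1, -1.1]
grip_width: 0.0475
grasp_force: 15.0
```

```bash
python3 -c "
from h import *
plan([.513,.252,.0385],-.155)"
```

```text
t 4.95 pos [0.5115 0.2541 0.1194] turn 0.001 shift [-1.8  1.9 80.9] j6 0.48 grip 0.0475 15.0 F [ 0.5  0.1 -1.1]
```

Emit:
step_arm --xyz '[[0,0,20],[0,0,20],[0,0,20],[0,0,10],[0,0,6],[0,0,4],[0,0,0],[0,0,0]]' --dr '[[0,0,0],[0,0,0],[0,0,0],[0,0,0],[0,0,0],[0,0,0],[0,0,0],[0,0,0]]' --claw '[0.4,0.4,0.4,0.4,0.4,0.4,0.4,0.4]'

```text
clock: 5.75
position: [0.5127, 0.2517, 0.0404]
eef_rot: [[0.155, 0.988, 0.001], [0.988, -0.155, 0.0], [0.001, 0.001, -1.0]]
wrist_force: [-0.1, -0.3, -0.3]
grip_width: 0.0474
grasp_force: 15.0
```

Emit:
step_arm --xyz '[[0,0,2],[0,0,0],[0,0,0],[0,0,0],[0,0,0],[0,0,-20],[0,0,-30],[0,0,-40],[0,0,-40],[0,0,0]]' --dr '[[0,0,0],[0,0,0],[0,0,0],[0,0,0],[0,0,0],[0,0,0],[0,0,0],[0,0,0],[0,0,0],[0,0,0]]' --claw '[0.4,0.4,0.8,0.8,0.8,0.8,0.8,0.8,0.8,0.8]'

```text
clock: 6.75
position: [0.5151, 0.2527, 0.1736]
eef_rot: [[0.154, 0.988, 0.01], [0.988, -0.154, 0.003], [0.005, 0.01, -1.0]]
wrist_force: [0.6, 0.6, 0.7]
grip_width: 0.0734
grasp_force: 0.0
```

```bash
python3 -c "
from h import *
plan([.515,-.048,.14],-.248)"
```

```text
t 6.75 pos [0.5151 0.2527 0.1736] turn 0.093 shift [-291.7   73.4   32.6] j6 0.48 grip 0.0734 0.0 F [0.6 0.6 0.7]
```

Emit:
step_arm --xyz '[[0,0,0],[-40,10,0],[-45,11,0],[-45,11,0],[-45,11,0],[-45,11,0],[-45,11,0],[-26,8,0],[0,0,15],[0,0,15],[0,0,0]]' --dr '[[0,0,0.093],[0,0,0],[0,0,0],[0,0,0],[0,0,0],[0,0,0],[0,0,0],[0,0,0],[0,0,0],[0,0,0],[0,0,0]]' --claw '[0.8,0.8,0.8,0.8,0.8,0.8,0.8,0.8,0.8,0.8,0.8]'

```text
clock: 7.85
position: [0.51, -0.0484, 0.1356]
eef_rot: [[0.246, 0.969, -0.004], [0.969, -0.246, 0.001], [-0.0, -0.005, -1.0]]
wrist_force: [0.6, 0.8, 0.2]
grip_width: 0.0738
grasp_force: 0.0
```

```bash
python3 -c "
from h import *
plan([.515,-.048,.0495],-.248)
cv2.imwrite('pics/t1.png',camera('top')[150:320,130:400].repeat(2,0).repeat(2,1))"
```

```text
t 7.85 pos [ 0.51   -0.0484  0.1356] turn -0.001 shift [ 1.7  5.1 86.1] j6 0.0 grip 0.0738 0.0 F [0.6 0.8 0.2]
```

View pics/t1.png

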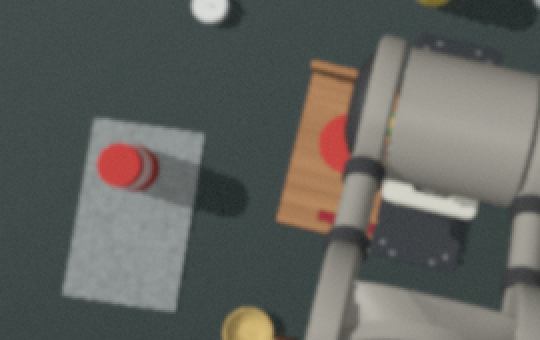

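Red stands on the mat's far half (crop (125,166)), and its coaster is bare. Next is the blue jar.

Emit:
step_arm --xyz '[[1,4,20],[0,0,25],[0,0,20],[0,0,12],[0,0,8],[0,0,1],[0,0,0],[0,0,0],[0,0,0],[0,0,0],[0,0,0]]' --dr '[[0,0,0],[0,0,0],[0,0,0],[0,0,0],[0,0,0],[0,0,0],[0,0,0],[0,0,0],[0,0,0],[0,0,0],[0,0,0]]' --claw '[0.8,0.8,0.8,0.8,0.8,0.8,0.8,0.4,0.4,0.4,0.4]'

```text
clock: 9.0
position: [0.5159, -0.0485, 0.052]
eef_rot: [[0.245, 0.969, 0.001], [0.969, -0.245, -0.0], [-0.0, 0.001, -1.0]]
wrist_force: [-0.1, -0.1, 1.7]
grip_width: 0.0476
grasp_force: 15.0
```

Emit:
step_arm --xyz '[[0,0,-5],[0,0,-15],[0,0,-25],[0,0,-25],[0,0,0]]' --dr '[[0,0,0],[0,0,0],[0,0,0],[0,0,0],[0,0,-0.093]]' --claw '[0.4,0.4,0.4,0.4,0.4]'

```text
clock: 9.5
position: [0.5176, -0.0488, 0.1252]
eef_rot: [[0.153, 0.988, 0.006], [0.988, -0.153, -0.002], [-0.001, 0.006, -1.0]]
wrist_force: [0.5, 0.1, -1.5]
grip_width: 0.0478
grasp_force: 15.0
```

```bash
python3 -c "
from h import *
plan([.415,.268,.0385],-.155)"
```

```text
t 9.5 pos [ 0.5176 -0.0488  0.1252] turn 0.001 shift [ 297.3 -150.8   85.6] j6 -0.09 grip 0.0478 15.0 F [ 0.5  0.1 -1.5]
```

Emit:
step_arm --xyz '[[36,-18,0],[36,-18,0],[36,-18,0],[36,-18,0],[36,-18,0],[36,-18,0],[36,-18,0],[30,-15,0],[15,-10,0],[0,0,0]]' --dr '[[0,0,0],[0,0,0],[0,0,0],[0,0,0],[0,0,0],[0,0,0],[0,0,0],[0,0,0],[0,0,0],[0,0,0]]' --claw '[0.4,0.4,0.4,0.4,0.4,0.4,0.4,0.4,0.4,0.4]'

```text
clock: 10.5
position: [0.4112, 0.2701, 0.1219]
eef_rot: [[0.151, 0.989, -0.0], [0.989, -0.151, 0.0], [0.0, -0.0, -1.0]]
wrist_force: [-0.7, -0.5, -1.3]
grip_width: 0.0478
grasp_force: 15.0
```

```bash
python3 -c "
from h import *
plan([.415,.268,.0405],-.155)"
```

```text
t 10.5 pos [0.4112 0.2701 0.1219] turn 0.003 shift [-1.5  4.1 81.4] j6 0.58 grip 0.0478 15.0 F [-0.7 -0.5 -1.3]
```

Emit:
step_arm --xyz '[[0,3,20],[0,0,20],[0,0,20],[0,0,12],[0,0,5],[0,0,3],[0,0,1],[0,0,0]]' --dr '[[0,0,0],[0,0,0],[0,0,0],[0,0,0],[0,0,0],[0,0,0],[0,0,0],[0,0,0]]' --claw '[0.4,0.4,0.4,0.4,0.4,0.4,0.4,0.4]'

```text
clock: 11.3
position: [0.4157, 0.2679, 0.0412]
eef_rot: [[0.154, 0.988, 0.001], [0.988, -0.154, 0.0], [0.0, 0.001, -1.0]]
wrist_force: [-0.8, -0.4, -1.0]
grip_width: 0.0479
grasp_force: 15.0
```

Emit:
step_arm --xyz '[[0,0,1.5],[0,0,0],[0,0,0],[0,0,0],[0,0,0],[0,0,-20],[0,0,-30],[0,0,-40],[0,0,-50],[0,0,-30],[0,0,0]]' --dr '[[0,0,0],[0,0,0],[0,0,0],[0,0,0],[0,0,0],[0,0,0],[0,0,0],[0,0,0],[0,0,0],[0,0,0],[0,0,0]]' --claw '[0.4,0.4,0.8,0.8,0.8,0.8,0.8,0.8,0.8,0.8,0.8]'

```text
clock: 12.4
position: [0.4174, 0.2689, 0.2137]
eef_rot: [[0.154, 0.988, 0.008], [0.988, -0.154, 0.004], [0.005, 0.008, -1.0]]
wrist_force: [0.4, 0.5, -0.4]
grip_width: 0.0733
grasp_force: 0.0
```

```bash
python3 - <<'E'
from h import *
t=camera("top"); s=camera("scene"); cv2.imwrite("pics/t2.png",t); cv2.imwrite("pics/s2.png",s)
a=cv2.resize(s[130:260,130:250],None,fx=4,fy=4,interpolation=cv2.INTER_CUBIC)
b=cv2.resize(t[200:310,395:500],None,fx=4,fy=4,interpolation=cv2.INTER_CUBIC)
o=np.zeros((520,800+110,3),np.uint8); o[:520,:480]=a; o[:440,485:905]=b
cv2.imwrite("pics/c3.png",cv2.resize(o,(790,452))); plan([.411,-.255,.16],-.08)
E
```

```text
t 12.5 pos [0.4152 0.2678 0.2093] turn -0.075 shift [-521.5   37.5   49.2] j6 0.57 grip 0.0732 0.0 F [-0.3  0.1 -0.9]
```

View pics/c3.png

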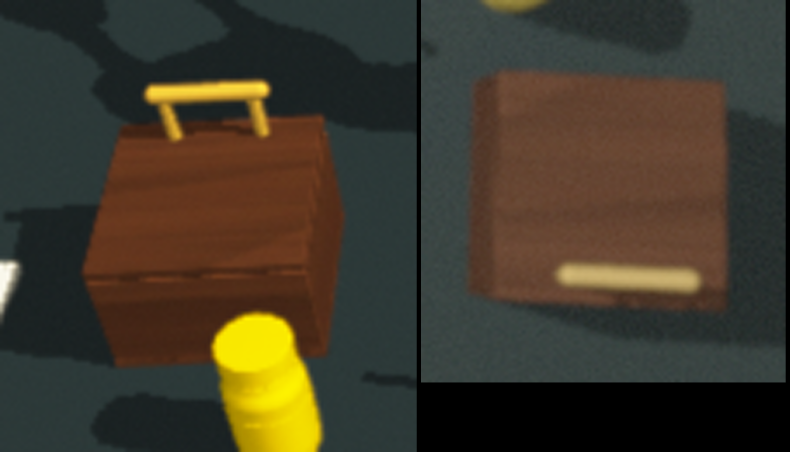

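```bash
python3 - <<'E'
from h import *
np.set_printoptions(suppress=True,precision=4)
def tri(a,b):
    P=[(lambda K,R,t:K@np.c_[R,t])(*cam(n)) for n in("scene","top")]
    X=cv2.triangulatePoints(P[0],P[1],np.float64(a).T.copy(),np.float64(b).T.copy()); return (X[:3]/X[3]).T
h=tri([(173.2,157.4),(206.7,155.6)],[(474.5,281),(435.06,278.7)]); print("handle",h,h.mean(0))
for n in("scene","top"): K,R,t=cam(n); print(n,-R.T@t)
print("lid back edge",ray("top",[(416.9,220.7),(482.6,224.2)],.083))
# scene crop lid back/front corners: left back (85,272), right back (306,272), right front (322,118), left front(122,125)
q=lambda x,y:(130+x/3.47,130+y/3.47)
print("scene",ray("scene",[q(85,270),q(306,268),q(322,118),q(122,125)],.083))
E
```

```text
handle [[ 0.4064 -0.2927  0.118 ]
 [ 0.4122 -0.2189  0.1188]] [ 0.4093 -0.2558  0.1184]
scene [ 1.1859 -0.0691  0.7067]
top [0.4557 0.0084 1.0713]
lid back edge [[ 0.5255 -0.1966  0.083 ]
 [ 0.5162 -0.3276  0.083 ]]
scene [[ 0.5227 -0.3242  0.083 ]
 [ 0.5395 -0.1957  0.083 ]
 [ 0.4015 -0.1899  0.083 ]
 [ 0.3898 -0.3185  0.083 ]]
```

Emit:
step_arm --xyz '[[-40,3,0],[-45,3,0],[-45,3,0],[-45,3,0],[-45,3,0],[-45,3,0],[-45,3,0],[-45,3,0],[-45,3,0],[-45,3,0],[-45,3,0],[-32,2,0]]' --dr '[[0,0,-0.075],[0,0,0],[0,0,0],[0,0,0],[0,0,0],[0,0,0],[0,0,0],[0,0,0],[0,0,0],[0,0,0],[0,0,0],[0,0,0]]' --claw '[0.5,0.5,0.5,0.5,0.5,0.5,0.5,0.5,0.5,0.5,0.5,0.5]'

```text
clock: 13.7
position: [0.4043, -0.2573, 0.2072]
eef_rot: [[0.082, 0.997, -0.003], [0.997, -0.082, 0.002], [0.002, -0.003, -1.0]]
wrist_force: [-0.0, -0.3, 0.3]
grip_width: 0.0455
grasp_force: 0.0
```

Emit:
step_arm --xyz '[[0,0,0],[0,0,0]]' --dr '[[0,0,0],[0,0,0]]' --claw '[0.5,0.5]'

```text
clock: 13.9
position: [0.4045, -0.2548, 0.2073]
eef_rot: [[0.082, 0.997, -0.003], [0.997, -0.082, 0.003], [0.003, -0.003, -1.0]]
wrist_force: [-0.2, 0.6, -0.5]
grip_width: 0.046
grasp_force: 0.0
```

```bash
python3 -c "
from h import *
plan([.409,-.256,.106],-.075)"
```

```text
t 13.9 pos [ 0.4045 -0.2548  0.2073] turn -0.007 shift [ -1.1   4.9 101.3] j6 -0.64 grip 0.046 0.0 F [-0.2  0.6 -0.5]
```

Emit:
step_arm --xyz '[[-1,5,20],[0,0,25],[0,0,25],[0,0,15],[0,0,10],[0,0,6],[0,0,0],[0,0,0],[0,0,0],[0,0,0],[0,0,0]]' --dr '[[0,0,-0.007],[0,0,0],[0,0,0],[0,0,0],[0,0,0],[0,0,0],[0,0,0],[0,0,0],[0,0,0],[0,0,0],[0,0,0]]' --claw '[0.5,0.5,0.5,0.5,0.5,0.5,0.5,0,0,0,0]' --squeeze 12

```text
clock: 15.0
position: [0.4105, -0.2567, 0.1086]
eef_rot: [[0.073, 0.997, 0.001], [0.997, -0.073, -0.001], [-0.001, 0.001, -1.0]]
wrist_force: [-0.8, -0.6, -0.3]
grip_width: 0.0188
grasp_force: 0.0
```

```bash
python3 -c "
from h import *
plan([.409,-.256,.106],-.075)
r=np.hypot(115,43);a0=np.arctan2(43,-115)
th=np.array([0,.1,.2,.35,.5,.65,.8,.95,1.1,1.25,1.4,1.55]);p=r*np.c_[np.cos(a0-th),np.sin(a0-th)]
print(np.diff(p,axis=0).round(1))"
```

```text
t 15.0 pos [ 0.4105 -0.2567  0.1086] turn 0.002 shift [ 0.6 -1.6  2.6] j6 -0.64 grip 0.0188 0.0 F [-0.8 -0.6 -0.3]
[[ 4.9 11.3]
 [ 6.  10.7]
 [10.9 14.8]
 [13.  13. ]
 [14.8 11. ]
 [16.3  8.6]
 [17.4  6.1]
 [18.1  3.4]
 [18.4  0.7]
 [18.3 -2.1]
 [17.8 -4.8]]
```

Emit:
step_arm --xyz '[[0,0,2],[0,0,0],[0,0,0],[0,2.5,-6],[0,2.5,-5.5],[0,3,-5.5],[0,3,-5],[0,5.5,-7.5],[0,5.5,-7.5]]' --dr '[[0,0,0],[0,0,0],[0,0,0],[0,0,0],[0,0,0],[0,0,0],[0,0,0],[0,0,0],[0,0,0]]' --claw '[0,0,0,0,0,0,0,0,0]'

```text
clock: 15.9
position: [0.4332, -0.2584, 0.1429]
eef_rot: [[0.073, 0.997, 0.001], [0.997, -0.073, -0.0], [-0.0, 0.001, -1.0]]
wrist_force: [8.5, -2.8, -11.0]
grip_width: 0.0102
grasp_force: 12.0
```

Emit:
step_arm --xyz '[[0,2,1.5],[0,0,0]]' --dr '[[0,0,0],[0,0,0]]' --claw '[0,0]'

```text
clock: 16.1
position: [0.4327, -0.2583, 0.142]
eef_rot: [[0.072, 0.997, -0.004], [0.997, -0.072, -0.0], [-0.0, -0.004, -1.0]]
wrist_force: [-7.7, -1.1, 6.5]
grip_width: 0.0103
grasp_force: 12.0
```

```bash
python3 -c "
from h import *
r=np.hypot(115,43);a0=np.arctan2(43,-115)
th=np.linspace(.37,1.6,16);p=r*np.c_[np.cos(a0-th),np.sin(a0-th)]
print(np.diff(p,axis=0).round(1).tolist())"
```

```text
[[7.0, 7.2], [7.6, 6.6], [8.1, 6.0], [8.5, 5.3], [9.0, 4.6], [9.3, 3.8], [9.6, 3.1], [9.8, 2.3], [10.0, 1.5], [10.0, 0.6], [10.1, -0.2], [10.0, -1.0], [9.9, -1.8], [9.7, -2.6], [9.5, -3.4]]
```

Emit:
step_arm --xyz '[[0,-1,-0.7],[0,7,-7.2],[0,7.6,-6.6],[0,8.1,-6],[0,8.5,-5.3],[0,0,0]]' --dr '[[0,0,0],[0,0,0],[0,0,0],[0,0,0],[0,0,0],[0,0,0]]' --claw '[0,0,0,0,0,0]'

```text
clock: 16.7
position: [0.4656, -0.2606, 0.1694]
eef_rot: [[0.072, 0.997, 0.001], [0.997, -0.072, -0.001], [-0.001, 0.001, -1.0]]
wrist_force: [-4.6, -0.1, 7.3]
grip_width: 0.0103
grasp_force: 12.0
```

Emit:
step_arm --xyz '[[0,-0.4,-0.7],[0,8.9,-4.7],[0,9.3,-4],[0,9.6,-3.2],[0,9.8,-2.4],[0,0,0]]' --dr '[[0,0,0],[0,0,0],[0,0,0],[0,0,0],[0,0,0],[0,0,0]]' --claw '[0,0,0,0,0,0]'

```text
clock: 17.3
position: [0.5036, -0.2633, 0.1831]
eef_rot: [[0.072, 0.997, 0.003], [0.997, -0.072, -0.001], [-0.001, 0.003, -1.0]]
wrist_force: [-0.6, 0.4, 6.7]
grip_width: 0.0109
grasp_force: 12.0
```

Emit:
step_arm --xyz '[[0,0,-0.5],[0,10,-1.7],[0,10,-0.8],[0,10,0],[0,10,0.8],[0,9.9,1.6],[0,0,0]]' --dr '[[0,0,0],[0,0,0],[0,0,0],[0,0,0],[0,0,0],[0,0,0],[0,0,0]]' --claw '[0,0,0,0,0,0,0]'

```text
clock: 18.0
position: [0.5531, -0.2669, 0.1827]
eef_rot: [[0.072, 0.997, 0.002], [0.997, -0.072, -0.0], [-0.0, 0.002, -1.0]]
wrist_force: [2.2, -0.9, 1.9]
grip_width: 0.0105
grasp_force: 12.0
```

Emit:
step_arm --xyz '[[0,9.7,2.4],[0,9.5,3.3],[0,0,0],[0,0,0],[0,0,0],[0,0,0],[0,0,-10],[0,0,-25],[0,0,-35],[0,0,-30],[0,0,0]]' --dr '[[0,0,0],[0,0,0],[0,0,0],[0,0,0],[0,0,0],[0,0,0],[0,0,0],[0,0,0],[0,0,0],[0,0,0],[0,0,0]]' --claw '[0,0,0,0.25,0.25,0.25,0.25,0.25,0.25,0.25,0.3]'

```text
clock: 19.1
position: [0.5719, -0.2692, 0.2836]
eef_rot: [[0.073, 0.997, 0.009], [0.997, -0.073, -0.005], [-0.005, 0.009, -1.0]]
wrist_force: [-0.3, -0.7, 0.5]
grip_width: 0.0263
grasp_force: 0.0
```

```bash
python3 - <<'E'
from h import *
s=camera("scene"); cv2.imwrite("pics/s3.png",s); plan([.549,-.0165,.15],-.248+np.pi/2)
E
```

```text
t 19.15 pos [ 0.5712 -0.2687  0.2808] turn -1.396 shift [ 84.2 239.3 129.8] j6 -0.49 grip 0.0269 0.0 F [0.3 0.7 0. ]
```

View pics/s3.png

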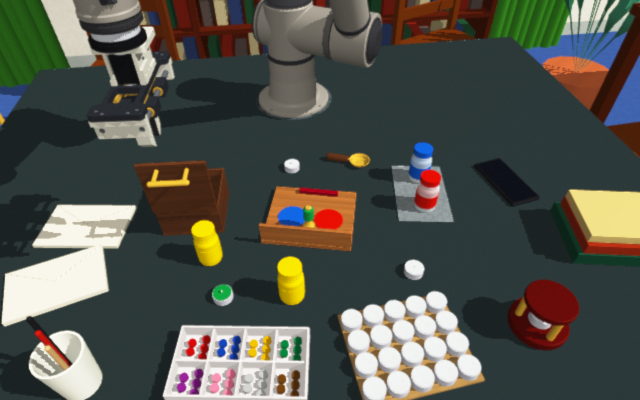

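The lid is upright (handle near (170,178)), both jars stand on the mat ((421,163) and (428,190)), and the stamp is on the stand at (308,215) between the bare coasters. I measure those from the top camera.

```bash
python3 - <<'E'
from h import *
np.set_printoptions(suppress=True,precision=4)
t=camera("top"); cv2.imwrite("pics/t3.png",t)
for c,lo,hi,roi in(("red",(172,150,80),(6,255,255),(280,195,325,245)),("blue",(100,110,60),(125,255,255),(322,205,370,255))):
    k=big(mask(t,lo,hi,roi)); e=cv2.fitEllipse(k); print(c,e,ray("top",[e[0]],.015))
k=big(mask(t,(40,90,40),(85,255,255),(310,200,340,225))); e=cv2.minEnclosingCircle(k); print("grip",e,ray("top",[e[0]],.066))
o=cv2.resize(t[190:310,395:500],None,fx=4,fy=4,interpolation=cv2.INTER_CUBIC); p=cv2.resize(t[180:290,260:385],None,fx=3,fy=3)
q=np.zeros((480,800,3),np.uint8); q[:480,:420]=o; q[:330,425:800]=p; cv2.imwrite("pics/c4.png",q)
E
```

```text
red ((303.884765625, 221.56576538085938), (28.37333869934082, 28.653608322143555), 137.87770080566406) [[0.5326 0.0299 0.015 ]]
blue ((340.4324951171875, 230.24667358398438), (27.223840713500977, 27.565736770629883), 126.81719207763672) [[ 0.5128 -0.0473  0.015 ]]
grip ((325.4344177246094, 211.72950744628906), 4.981996059417725) [[ 0.5481 -0.0151  0.066 ]]
```

View pics/c4.png

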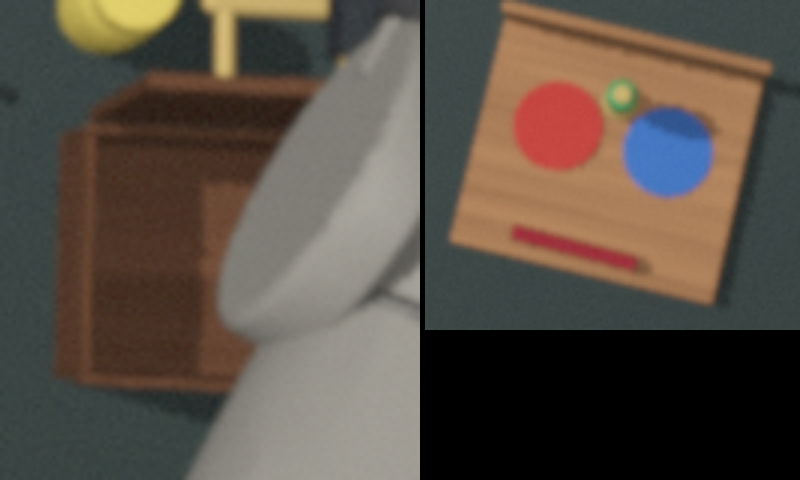

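Emit:
step_arm --xyz '[[0,0,0],[0,0,0],[0,0,0],[0,0,0],[0,0,0],[0,0,0],[0,0,0],[0,0,0],[0,0,0],[0,0,0],[0,0,0]]' --dr '[[0,0,-0.14],[0,0,-0.14],[0,0,-0.14],[0,0,-0.14],[0,0,-0.14],[0,0,-0.14],[0,0,-0.14],[0,0,-0.14],[0,0,-0.14],[0,0,-0.14],[0,0,0]]' --claw '[0.55,0.55,0.55,0.55,0.55,0.55,0.55,0.55,0.55,0.55,0.55]'

```text
clock: 20.3
position: [0.5699, -0.268, 0.2759]
eef_rot: [[-0.971, 0.24, -0.002], [0.24, 0.971, 0.001], [0.003, 0.001, -1.0]]
wrist_force: [-0.2, -0.7, 0.5]
grip_width: 0.0501
grasp_force: 0.0
```

```bash
python3 - <<'E'
from h import *
plan([.5483,-.0155,.15],-.248+np.pi/2)
E
```

```text
t 20.3 pos [ 0.5699 -0.268   0.2759] turn 0.005 shift [ 82.6 239.3 126.4] j6 -1.89 grip 0.0501 0.0 F [-0.2 -0.7  0.5]
```

Emit:
step_arm --xyz '[[14,40,0],[14,40,0],[14,40,10],[14,40,20],[14,40,25],[13,39,25],[0,0,25],[0,0,20],[0,0,0],[0,0,0]]' --dr '[[0,0,0.005],[0,0,0],[0,0,0],[0,0,0],[0,0,0],[0,0,0],[0,0,0],[0,0,0],[0,0,0],[0,0,0]]' --claw '[0.55,0.55,0.55,0.55,0.55,0.55,0.55,0.55,0.55,0.55]'

```text
clock: 21.3
position: [0.5485, -0.0163, 0.1523]
eef_rot: [[-0.969, 0.249, -0.001], [0.249, 0.969, 0.0], [0.001, -0.0, -1.0]]
wrist_force: [-0.4, 0.7, 1.0]
grip_width: 0.0509
grasp_force: 0.0
```

```bash
python3 - <<'E'
from h import *
plan([.5483,-.0155,.038],-.248+np.pi/2)
t=camera("top"); cv2.imwrite("pics/c5.png",cv2.resize(t[190:310,395:500],None,fx=5,fy=5,interpolation=cv2.INTER_CUBIC)); cv2.imwrite("pics/t4.png",t)
E
```

```text
t 21.3 pos [ 0.5485 -0.0163  0.1523] turn -0.003 shift [  0.2   0.7 114.3] j6 -1.49 grip 0.0509 0.0 F [-0.4  0.7  1. ]
```

View pics/c5.png

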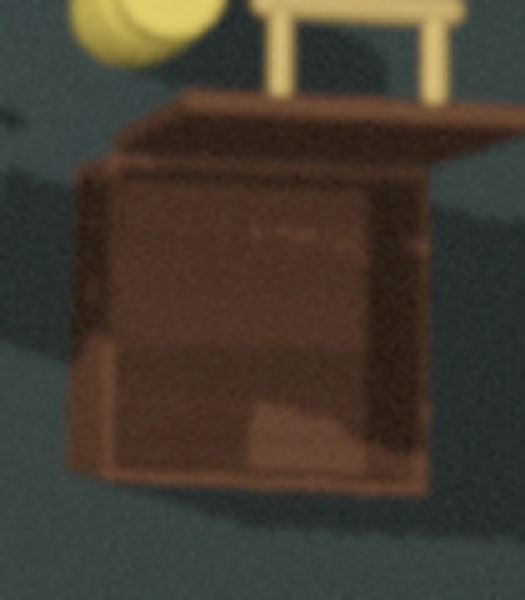

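The box interior is clear: rim corners in the crop at (100,472), (428,495), (430,170) and (108,158). Now I grip the stamp.

```bash
python3 - <<'E'
from h import *
w=ray("top",[(395+u/5,190+v/5) for u,v in((100,472),(428,495),(430,170),(108,158))],.075); print(w,w.mean(0))
E
```

```text
[[ 0.39985869 -0.18932139  0.075     ]
 [ 0.38839862 -0.31910302  0.075     ]
 [ 0.51710707 -0.3271563   0.075     ]
 [ 0.5242214  -0.19761263  0.075     ]] [ 0.45739645 -0.25829834  0.075     ]
```

Emit:
step_arm --xyz '[[0,0.5,25],[0,0,30],[0,0,25],[0,0,15],[0,0,11],[0,0,6],[0,0,0],[0,0,0],[0,0,0],[0,0,0],[0,0,0],[0,0,0]]' --dr '[[0,0,0],[0,0,0],[0,0,0],[0,0,0],[0,0,0],[0,0,0],[0,0,0],[0,0,0],[0,0,0],[0,0,0],[0,0,0],[0,0,0]]' --claw '[0.55,0.55,0.55,0.55,0.55,0.55,0.55,0.1,0.1,0.1,0.1,0.1]' --squeeze 15

```text
clock: 22.55
position: [0.549, -0.0157, 0.0407]
eef_rot: [[-0.969, 0.246, 0.001], [0.246, 0.969, -0.0], [-0.001, -0.0, -1.0]]
wrist_force: [-0.2, 1.5, 1.6]
grip_width: 0.0216
grasp_force: 15.0
```

Emit:
step_arm --xyz '[[0,0,-5],[0,0,-15],[0,0,-30],[0,0,-40],[0,0,-40],[0,0,-20],[0,0,0],[0,0,0]]' --dr '[[0,0,0],[0,0,0],[0,0,0],[0,0,0],[0,0,0],[0,0,0],[0,0,-0.09],[0,0,-0.085]]' --claw '[0.1,0.1,0.1,0.1,0.1,0.1,0.1,0.1]'

```text
clock: 23.35
position: [0.5489, -0.0157, 0.1916]
eef_rot: [[-0.998, 0.07, 0.002], [0.07, 0.998, -0.0], [-0.002, -0.0, -1.0]]
wrist_force: [-0.2, -0.6, -1.5]
grip_width: 0.0215
grasp_force: 15.0
```

```bash
python3 - <<'E'
from h import *
plan([.458,-.2585,.0347],-.075+np.pi/2)
E
```

```text
t 23.35 pos [ 0.5489 -0.0157  0.1916] turn 0.005 shift [  72.7 -248.9  156.8] j6 -1.67 grip 0.0215 15.0 F [-0.2 -0.6 -1.5]
```

Emit:
step_arm --xyz '[[20,-15,0],[25,-25,0],[20,-35,0],[8,-40,0],[0,-40,0],[0,-40,0],[0,-35,0],[0,-19,0],[0,0,0],[0,0,0]]' --dr '[[0,0,0.005],[0,0,0],[0,0,0],[0,0,0],[0,0,0],[0,0,0],[0,0,0],[0,0,0],[0,0,0],[0,0,0]]' --claw '[0.1,0.1,0.1,0.1,0.1,0.1,0.1,0.1,0.1,0.1]'

```text
clock: 24.35
position: [0.4561, -0.2579, 0.1903]
eef_rot: [[-0.997, 0.08, -0.001], [0.08, 0.997, 0.001], [0.001, 0.001, -1.0]]
wrist_force: [1.3, 0.7, -0.6]
grip_width: 0.0215
grasp_force: 15.0
```

```bash
python3 - <<'E'
from h import *
plan([.458,-.2585,.0347],-.075+np.pi/2)
E
```

```text
t 24.35 pos [ 0.4561 -0.2579  0.1903] turn -0.005 shift [ -2.   -0.6 155.6] j6 -2.15 grip 0.0215 15.0 F [ 1.3  0.7 -0.6]
```

Emit:
step_arm --xyz '[[-1,0,20],[-1,0,30],[0,0,30],[0,0,25],[0,0,20],[0,0,12],[0,0,8],[0,0,6],[0,0,3],[0,0,0],[0,0,0]]' --dr '[[0,0,0],[0,0,0],[0,0,0],[0,0,0],[0,0,0],[0,0,0],[0,0,0],[0,0,0],[0,0,0],[0,0,0],[0,0,0]]' --claw '[0.1,0.1,0.1,0.1,0.1,0.1,0.1,0.1,0.1,0.1,0.1]'

```text
clock: 25.45
position: [0.4588, -0.2587, 0.037]
eef_rot: [[-0.997, 0.079, 0.001], [0.079, 0.997, -0.001], [-0.001, -0.001, -1.0]]
wrist_force: [-0.7, -0.5, -1.3]
grip_width: 0.0215
grasp_force: 15.0
```

Emit:
step_arm --xyz '[[0,0,2],[0,0,1],[0,0,0],[0,0,0]]' --dr '[[0,0,0],[0,0,0],[0,0,0],[0,0,0]]' --claw '[0.1,0.1,0.1,0.1]'

```text
clock: 25.85
position: [0.4586, -0.2586, 0.0337]
eef_rot: [[-0.997, 0.079, 0.0], [0.079, 0.997, -0.0], [-0.001, -0.0, -1.0]]
wrist_force: [-0.1, 0.2, 2.6]
grip_width: 0.0215
grasp_force: 15.0
```

Contact with the floor. Release to 50 mm and rise.

Emit:
step_arm --xyz '[[0,0,0],[0,0,0],[0,0,0],[0,0,0],[0,0,-15],[0,0,-30],[0,0,-45],[0,0,-50],[0,0,-50],[0,0,-50],[0,0,0]]' --dr '[[0,0,0],[0,0,0],[0,0,0],[0,0,0],[0,0,0],[0,0,0],[0,0,0],[0,0,0],[0,0,0],[0,0,0],[0,0,0]]' --claw '[0.5,0.5,0.5,0.5,0.5,0.5,0.5,0.5,0.5,0.5,0.5]'

```text
clock: 26.95
position: [0.4608, -0.2601, 0.2808]
eef_rot: [[-0.997, 0.079, 0.011], [0.078, 0.997, -0.009], [-0.012, -0.008, -1.0]]
wrist_force: [0.8, -0.9, -0.4]
grip_width: 0.0464
grasp_force: 0.0
```

Emit:
step_arm --xyz '[[-40,0,0],[-40,0,0],[0,0,0],[0,0,0],[0,0,0],[0,0,0],[0,0,0],[0,0,0],[0,0,0],[0,0,0],[0,0,0],[0,0,0]]' --dr '[[0,0,0],[0,0,0],[0,0,0.14],[0,0,0.14],[0,0,0.14],[0,0,0.14],[0,0,0.14],[0,0,0.14],[0,0,0.14],[0,0,0.14],[0,0,0.14],[0,0,0.15]]' --claw '[0.3,0.3,0.3,0.3,0.3,0.3,0.3,0.3,0.3,0.3,0.3,0.3]'

```text
clock: 28.15
position: [0.538, -0.2646, 0.2726]
eef_rot: [[-0.076, 0.997, -0.001], [0.997, 0.076, 0.0], [0.001, -0.001, -1.0]]
wrist_force: [0.3, -0.4, -0.3]
grip_width: 0.0275
grasp_force: 0.0
```

```bash
python3 - <<'E'
from h import *
plan([.5715,-.2692,.20],-.075)
t=camera("top"); cv2.imwrite("pics/c6.png",cv2.resize(t[170:310,390:500],None,fx=4,fy=4,interpolation=cv2.INTER_CUBIC))
E
```

```text
t 28.15 pos [ 0.538  -0.2646  0.2726] turn 0.151 shift [-2.1 33.8 72.6] j6 -0.66 grip 0.0275 0.0 F [ 0.3 -0.4 -0.3]
```

View pics/c6.png

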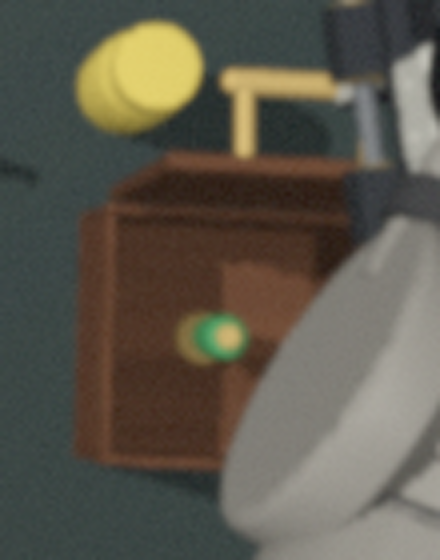

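The stamp stands upright near the box centre (crop (225,335)). Now I grip the handle again and shut the lid.

Emit:
step_arm --xyz '[[0,0,0],[-2,20,0],[0,14,0],[0,0,20],[0,0,20],[0,0,0],[0,0,0]]' --dr '[[0,0,0.149],[0,0,0],[0,0,0],[0,0,0],[0,0,0],[0,0,0],[0,0,0]]' --claw '[0.25,0.25,0.25,0.25,0.25,0.25,0.25]'

```text
clock: 28.9
position: [0.5719, -0.269, 0.2333]
eef_rot: [[0.065, 0.998, -0.001], [0.998, -0.065, 0.0], [0.0, -0.001, -1.0]]
wrist_force: [-0.2, 0.9, 0.8]
grip_width: 0.0229
grasp_force: 0.0
```

```bash
python3 - <<'E'
from h import *
plan([.572,-.2688,.178],-.075)
E
```

```text
t 28.9 pos [ 0.5719 -0.269   0.2333] turn 0.01 shift [ 0.2  0.1 55.3] j6 -0.5 grip 0.0229 0.0 F [-0.2  0.9  0.8]
```

Emit:
step_arm --xyz '[[0,0,15],[0,0,15],[0,0,12],[0,0,8],[0,0,5],[0,0,0],[0,0,0],[0,0,0],[0,0,0],[0,0,0]]' --dr '[[0,0,0.01],[0,0,0],[0,0,0],[0,0,0],[0,0,0],[0,0,0],[0,0,0],[0,0,0],[0,0,0],[0,0,0]]' --claw '[0.25,0.25,0.25,0.25,0.25,0.25,0,0,0,0]' --squeeze 12

```text
clock: 29.9
position: [0.5722, -0.2692, 0.1791]
eef_rot: [[0.077, 0.997, 0.001], [0.997, -0.077, -0.001], [-0.001, 0.001, -1.0]]
wrist_force: [-0.8, 0.7, 2.2]
grip_width: 0.0102
grasp_force: 12.0
```

Emit:
step_arm --xyz '[[0,-9.5,-3.3],[0,-9.7,-2.4],[0,-9.9,-1.6],[0,-10,-0.8],[0,-10,0],[0,0,0]]' --dr '[[0,0,0],[0,0,0],[0,0,0],[0,0,0],[0,0,0],[0,0,0]]' --claw '[0,0,0,0,0,0]'

```text
clock: 30.5
position: [0.5211, -0.2654, 0.1869]
eef_rot: [[0.078, 0.997, -0.002], [0.997, -0.078, -0.0], [-0.0, -0.002, -1.0]]
wrist_force: [-1.5, -1.1, 4.6]
grip_width: 0.0106
grasp_force: 12.0
```

Emit:
step_arm --xyz '[[0,0,-0.4],[0,-10,0.8],[0,-10,1.7],[0,-9.8,2.4],[0,-9.6,3.2],[0,0,0]]' --dr '[[0,0,0],[0,0,0],[0,0,0],[0,0,0],[0,0,0],[0,0,0]]' --claw '[0,0,0,0,0,0]'

```text
clock: 31.1
position: [0.4815, -0.262, 0.1779]
eef_rot: [[0.078, 0.997, -0.003], [0.997, -0.078, 0.001], [0.001, -0.003, -1.0]]
wrist_force: [-1.5, -4.8, 0.7]
grip_width: 0.0103
grasp_force: 12.0
```

Emit:
step_arm --xyz '[[0,-9.3,4],[0,-8.9,4.7],[0,-8.5,5.3],[0,-8.1,6],[0,0,0]]' --dr '[[0,0,0],[0,0,0],[0,0,0],[0,0,0],[0,0,0]]' --claw '[0,0,0,0,0]'

```text
clock: 31.6
position: [0.4472, -0.2589, 0.1575]
eef_rot: [[0.077, 0.997, -0.003], [0.997, -0.077, 0.002], [0.001, -0.003, -1.0]]
wrist_force: [-1.7, -2.8, -2.2]
grip_width: 0.0102
grasp_force: 12.0
```

Emit:
step_arm --xyz '[[0,-7.6,6.6],[0,-7,7.2],[0,-3.8,4.8],[0,-3.8,4.8],[0,-3.3,5.1],[0,-3.3,5.1],[0,0,0]]' --dr '[[0,0,0],[0,0,0],[0,0,0],[0,0,0],[0,0,0],[0,0,0],[0,0,0]]' --claw '[0,0,0,0,0,0,0]'

```text
clock: 32.3
position: [0.4197, -0.257, 0.1243]
eef_rot: [[0.077, 0.997, -0.001], [0.997, -0.077, 0.001], [0.001, -0.001, -1.0]]
wrist_force: [0.3, -0.1, -1.6]
grip_width: 0.0105
grasp_force: 12.0
```

Emit:
step_arm --xyz '[[0,-2.8,5.4],[0,-2.8,5.4],[0,-1.7,4],[0,-1,2],[0,0,0]]' --dr '[[0,0,0],[0,0,0],[0,0,0],[0,0,0],[0,0,0]]' --claw '[0,0,0,0,0]'

```text
clock: 32.8
position: [0.4118, -0.2565, 0.1079]
eef_rot: [[0.077, 0.997, -0.001], [0.997, -0.077, 0.001], [0.001, -0.001, -1.0]]
wrist_force: [-1.0, 0.2, -0.6]
grip_width: 0.0106
grasp_force: 12.0
```

Emit:
step_arm --xyz '[[0,-0.4,1],[0,-0.4,1],[0,0,0]]' --dr '[[0,0,0],[0,0,0],[0,0,0]]' --claw '[0,0,0]'

```text
clock: 33.1
position: [0.4112, -0.2565, 0.1063]
eef_rot: [[0.077, 0.997, -0.0], [0.997, -0.077, 0.0], [0.0, -0.0, -1.0]]
wrist_force: [-2.0, 1.3, 0.4]
grip_width: 0.0104
grasp_force: 12.0
```

Emit:
step_arm --xyz '[[0,-0.4,1],[0,-0.4,1],[0,0,0]]' --dr '[[0,0,0],[0,0,0],[0,0,0]]' --claw '[0,0,0]'

```text
clock: 33.4
position: [0.4104, -0.2564, 0.1043]
eef_rot: [[0.077, 0.997, -0.0], [0.997, -0.077, 0.0], [0.0, -0.0, -1.0]]
wrist_force: [-1.2, 1.6, 0.5]
grip_width: 0.0103
grasp_force: 12.0
```

Emit:
step_arm --xyz '[[0,-0.4,1],[0,-0.4,1],[0,0,0]]' --dr '[[0,0,0],[0,0,0],[0,0,0]]' --claw '[0,0,0]'

```text
clock: 33.7
position: [0.4099, -0.2564, 0.1028]
eef_rot: [[0.077, 0.997, 0.001], [0.997, -0.077, -0.0], [-0.0, 0.001, -1.0]]
wrist_force: [-1.1, 3.7, 5.5]
grip_width: 0.0108
grasp_force: 12.0
```

Emit:
step_arm --xyz '[[0,-0.4,1],[0,-0.4,1],[0,0,0]]' --dr '[[0,0,0],[0,0,0],[0,0,0]]' --claw '[0,0,0]'

```text
clock: 34.0
position: [0.4099, -0.2569, 0.1019]
eef_rot: [[0.077, 0.997, 0.003], [0.997, -0.077, -0.002], [-0.002, 0.003, -1.0]]
wrist_force: [-1.7, 5.6, 12.2]
grip_width: 0.0099
grasp_force: 12.0
```

Emit:
step_arm --xyz '[[0,0,1],[0,0,0],[0,0,0],[0,0,0],[0,0,0],[0,0,-20],[0,0,-25],[0,0,0],[0,0,0],[0,0,0],[0,0,0],[0,0,0]]' --dr '[[0,0,0],[0,0,0],[0,0,0],[0,0,0],[0,0,0],[0,0,0],[0,0,0],[0,0,0],[0,0,0],[0,0,0],[0,0,0],[0,0,0]]' --claw '[0,0,0.3,0.3,0.3,0.3,0.3,0,0,0,0,0]'

```text
clock: 35.2
position: [0.4086, -0.2562, 0.1437]
eef_rot: [[0.077, 0.997, -0.001], [0.997, -0.077, 0.001], [0.001, -0.001, -1.0]]
wrist_force: [-0.3, -1.0, 0.9]
grip_width: 0.0002
grasp_force: 0.0
```

Emit:
step_arm --xyz '[[0,0,10],[0,0,5],[0,0,2],[0,0,2],[0,0,0]]' --dr '[[0,0,0],[0,0,0],[0,0,0],[0,0,0],[0,0,0]]' --claw '[0,0,0,0,0]'

```text
clock: 35.7
position: [0.4088, -0.2564, 0.1251]
eef_rot: [[0.077, 0.997, -0.0], [0.997, -0.077, 0.0], [0.0, -0.0, -1.0]]
wrist_force: [0.5, -0.0, -0.1]
grip_width: 0.0004
grasp_force: 0.0
```

Emit:
step_arm --xyz '[[0,0,1],[0,0,1],[0,0,1],[0,0,0]]' --dr '[[0,0,0],[0,0,0],[0,0,0],[0,0,0]]' --claw '[0,0,0,0]'

```text
clock: 36.1
position: [0.4091, -0.2566, 0.1239]
eef_rot: [[0.077, 0.997, 0.001], [0.997, -0.077, -0.001], [-0.001, 0.001, -1.0]]
wrist_force: [-2.7, 2.0, 10.7]
grip_width: 0.0002
grasp_force: 5.9
```

The fingertips meet the bar top at z = 0.124 with 11 N, exactly the shut height. Next I go back for the red jar.

Emit:
step_arm --xyz '[[0,0,-20],[0,0,-40],[0,0,-40],[40,8,0],[45,9,0],[45,9,0],[45,9,0],[45,9,0],[45,9,0],[45,9,0],[45,9,0],[45,9,0]]' --dr '[[0,0,0],[0,0,0],[0,0,0],[0,0,0],[0,0,0],[0,0,0],[0,0,0],[0,0,0],[0,0,0],[0,0,0],[0,0,0],[0,0,0.075]]' --claw '[0.2,0.4,0.8,0.8,0.8,0.8,0.8,0.8,0.8,0.8,0.8,0.8]' --squeeze 15

```text
clock: 37.3
position: [0.5196, 0.1382, 0.2226]
eef_rot: [[0.152, 0.988, 0.001], [0.988, -0.152, -0.0], [-0.0, 0.001, -1.0]]
wrist_force: [0.2, 1.1, -1.3]
grip_width: 0.0735
grasp_force: 0.0
```

```bash
python3 - <<'E'
from h import *
plan([.5127,.2517,.17],-.155)
E
```

```text
t 37.3 pos [0.5196 0.1382 0.2226] turn 0.002 shift [111.1 -24.4  52.6] j6 0.27 grip 0.0735 0.0 F [ 0.2  1.1 -1.3]
```

Emit:
step_arm --xyz '[[37,-8,0],[37,-8,0],[37,-8,0],[0,0,25],[0,0,25],[0,0,0],[0,0,0]]' --dr '[[0,0,0],[0,0,0],[0,0,0],[0,0,0],[0,0,0],[0,0,0],[0,0,0]]' --claw '[0.8,0.8,0.8,0.8,0.8,0.8,0.8]'

```text
clock: 38.0
position: [0.5126, 0.2495, 0.1727]
eef_rot: [[0.152, 0.988, -0.0], [0.988, -0.152, -0.0], [-0.0, -0.0, -1.0]]
wrist_force: [0.8, -0.5, 0.5]
grip_width: 0.0735
grasp_force: 0.0
```

```bash
python3 - <<'E'
from h import *
plan([.5127,.2517,.0385],-.155)
E
```

```text
t 38.0 pos [0.5126 0.2495 0.1727] turn 0.003 shift [  2.2  -0.2 134.2] j6 0.47 grip 0.0735 0.0 F [ 0.8 -0.5  0.5]
```

Emit:
step_arm --xyz '[[2,0,25],[0,0,30],[0,0,30],[0,0,25],[0,0,14],[0,0,8],[0,0,2],[0,0,0],[0,0,0],[0,0,0],[0,0,0],[0,0,0]]' --dr '[[0,0,0],[0,0,0],[0,0,0],[0,0,0],[0,0,0],[0,0,0],[0,0,0],[0,0,0],[0,0,0],[0,0,0],[0,0,0],[0,0,0]]' --claw '[0.8,0.8,0.8,0.8,0.8,0.8,0.8,0.4,0.4,0.4,0.4,0.4]'

```text
clock: 39.2
position: [0.5131, 0.2517, 0.0391]
eef_rot: [[0.151, 0.988, 0.001], [0.988, -0.151, 0.0], [0.0, 0.001, -1.0]]
wrist_force: [-0.9, -0.2, 4.0]
grip_width: 0.0477
grasp_force: 15.0
```

Emit:
step_arm --xyz '[[0,0,-5],[0,0,-15],[0,0,-25],[0,0,-35],[0,0,0],[0,0,0]]' --dr '[[0,0,0],[0,0,0],[0,0,0],[0,0,0],[0,0,0.093],[0,0,0]]' --claw '[0.4,0.4,0.4,0.4,0.4,0.4]'

```text
clock: 39.8
position: [0.5131, 0.2517, 0.1194]
eef_rot: [[0.243, 0.97, 0.002], [0.97, -0.243, 0.0], [0.001, 0.001, -1.0]]
wrist_force: [-0.6, -0.0, -1.5]
grip_width: 0.0475
grasp_force: 15.0
```

```bash
python3 - <<'E'
from h import *
plan([.533,.030,.052],-.248)
E
```

```text
t 39.8 pos [0.5131 0.2517 0.1194] turn 0.002 shift [-210.1   73.6   67.4] j6 0.57 grip 0.0475 15.0 F [-0.6 -0.  -1.5]
```

Emit:
step_arm --xyz '[[-30,10,0],[-40,14,0],[-40,14,0],[-40,14,0],[-35,12,0],[-25,10,0],[0,0,0],[0,0,0]]' --dr '[[0,0,0],[0,0,0],[0,0,0],[0,0,0],[0,0,0],[0,0,0],[0,0,0],[0,0,0]]' --claw '[0.4,0.4,0.4,0.4,0.4,0.4,0.4,0.4]'

```text
clock: 40.6
position: [0.533, 0.0296, 0.1176]
eef_rot: [[0.243, 0.97, -0.002], [0.97, -0.243, 0.0], [-0.0, -0.002, -1.0]]
wrist_force: [-0.2, 0.1, -1.0]
grip_width: 0.0473
grasp_force: 15.0
```

```bash
python3 - <<'E'
from h import *
plan([.533,.030,.0515],-.248)
E
```

```text
t 40.6 pos [0.533  0.0296 0.1176] turn 0.003 shift [ 0.3  0.  66.1] j6 0.16 grip 0.0473 15.0 F [-0.2  0.1 -1. ]
```

Emit:
step_arm --xyz '[[0,0,18],[0,0,18],[0,0,14],[0,0,8],[0,0,5],[0,0,2],[0,0,0],[0,0,0]]' --dr '[[0,0,0],[0,0,0],[0,0,0],[0,0,0],[0,0,0],[0,0,0],[0,0,0],[0,0,0]]' --claw '[0.4,0.4,0.4,0.4,0.4,0.4,0.4,0.4]'

```text
clock: 41.4
position: [0.534, 0.03, 0.0539]
eef_rot: [[0.242, 0.97, 0.001], [0.97, -0.242, -0.0], [0.0, 0.001, -1.0]]
wrist_force: [0.5, -0.5, -1.9]
grip_width: 0.0473
grasp_force: 15.0
```

Emit:
step_arm --xyz '[[0,0,1.5],[0,0,1],[0,0,0],[0,0,0]]' --dr '[[0,0,0],[0,0,0],[0,0,0],[0,0,0]]' --claw '[0.4,0.4,0.4,0.4]'

```text
clock: 41.8
position: [0.5338, 0.0298, 0.0511]
eef_rot: [[0.243, 0.97, 0.001], [0.97, -0.243, -0.0], [-0.0, 0.001, -1.0]]
wrist_force: [0.0, -0.2, 0.2]
grip_width: 0.0474
grasp_force: 15.0
```

Emit:
step_arm --xyz '[[0,0,0],[0,0,0],[0,0,0],[0,0,0],[0,0,-20],[0,0,-40],[0,0,-50],[0,0,-40],[0,0,0],[0,0,0]]' --dr '[[0,0,0],[0,0,0],[0,0,0],[0,0,0],[0,0,0],[0,0,0],[0,0,0],[0,0,0],[0,0,-0.09],[0,0,0]]' --claw '[0.8,0.8,0.8,0.8,0.8,0.8,0.8,0.8,0.8,0.8]'

```text
clock: 42.8
position: [0.534, 0.0299, 0.2021]
eef_rot: [[0.153, 0.988, 0.003], [0.988, -0.153, -0.0], [0.0, 0.003, -1.0]]
wrist_force: [-1.3, -0.0, -0.5]
grip_width: 0.0734
grasp_force: 0.0
```

```bash
python3 - <<'E'
from h import *
plan([.4155,.268,.16],-.155)
E
```

```text
t 42.8 pos [0.534  0.0299 0.2021] turn 0.001 shift [ 217.  -154.    41.8] j6 0.07 grip 0.0734 0.0 F [-1.3 -0.  -0.5]
```

Emit:
step_arm --xyz '[[36,-25,0],[36,-25,0],[36,-26,0],[36,-26,0],[36,-26,0],[37,-26,0],[0,0,20],[0,0,20],[0,0,0],[0,0,0]]' --dr '[[0,0,0],[0,0,0],[0,0,0],[0,0,0],[0,0,0],[0,0,0],[0,0,0],[0,0,0],[0,0,0],[0,0,0]]' --claw '[0.8,0.8,0.8,0.8,0.8,0.8,0.8,0.8,0.8,0.8]'

```text
clock: 43.8
position: [0.4146, 0.2678, 0.1603]
eef_rot: [[0.156, 0.988, -0.002], [0.988, -0.156, -0.001], [-0.001, -0.002, -1.0]]
wrist_force: [-0.4, -0.2, -0.8]
grip_width: 0.0737
grasp_force: 0.0
```

```bash
python3 - <<'E'
from h import *
plan([.4155,.268,.040],-.155)
t=camera("top"); cv2.imwrite("pics/t6.png",t); cv2.imwrite("pics/c7.png",cv2.resize(t[175:295,255:395],None,fx=4,fy=4,interpolation=cv2.INTER_CUBIC))
E
```

```text
t 43.8 pos [0.4146 0.2678 0.1603] turn -0.001 shift [  0.5   1.  120.3] j6 0.57 grip 0.0737 0.0 F [-0.4 -0.2 -0.8]
```

View pics/c7.png

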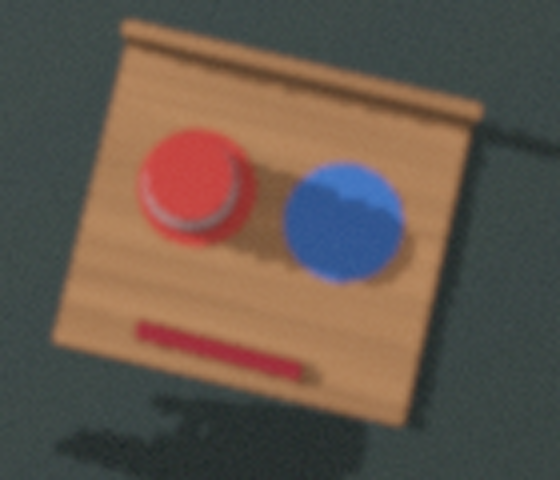

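Red stands centred on its coaster (crop cap at (192,175), 3 px from where it started). Blue is next.

Emit:
step_arm --xyz '[[0,1,25],[0,0,30],[0,0,25],[0,0,20],[0,0,12],[0,0,7],[0,0,1],[0,0,0],[0,0,0],[0,0,0],[0,0,0],[0,0,0]]' --dr '[[0,0,0],[0,0,0],[0,0,0],[0,0,0],[0,0,0],[0,0,0],[0,0,0],[0,0,0],[0,0,0],[0,0,0],[0,0,0],[0,0,0]]' --claw '[0.8,0.8,0.8,0.8,0.8,0.8,0.8,0.4,0.4,0.4,0.4,0.4]'

```text
clock: 45.05
position: [0.4163, 0.2681, 0.0414]
eef_rot: [[0.154, 0.988, 0.001], [0.988, -0.154, 0.0], [0.0, 0.001, -1.0]]
wrist_force: [-0.0, 0.1, 3.5]
grip_width: 0.0477
grasp_force: 15.0
```

Emit:
step_arm --xyz '[[0,0,-5],[0,0,-15],[0,0,-25],[0,0,-35],[0,0,0],[0,0,0]]' --dr '[[0,0,0],[0,0,0],[0,0,0],[0,0,0],[0,0,0.093],[0,0,0]]' --claw '[0.4,0.4,0.4,0.4,0.4,0.4]'

```text
clock: 45.65
position: [0.4163, 0.2681, 0.1219]
eef_rot: [[0.246, 0.969, 0.002], [0.969, -0.246, 0.001], [0.001, 0.002, -1.0]]
wrist_force: [-0.1, -0.1, -1.2]
grip_width: 0.0478
grasp_force: 15.0
```

```bash
python3 - <<'E'
from h import *
plan([.514,-.048,.12],-.248)
E
```

```text
t 45.65 pos [0.4163 0.2681 0.1219] turn -0.001 shift [-282.4  172.3    1.9] j6 0.67 grip 0.0478 15.0 F [-0.1 -0.1 -1.2]
```

Emit:
step_arm --xyz '[[0,0,-25],[0,0,-25],[-20,12,0],[-40,24,0],[-40,24,0],[-40,24,0],[-40,24,0],[-40,24,0],[-37,24,0],[-25,16,0],[0,0,0],[0,0,0]]' --dr '[[0,0,0],[0,0,0],[0,0,0],[0,0,0],[0,0,0],[0,0,0],[0,0,0],[0,0,0],[0,0,0],[0,0,0],[0,0,0],[0,0,0]]' --claw '[0.4,0.4,0.4,0.4,0.4,0.4,0.4,0.4,0.4,0.4,0.4,0.4]'

```text
clock: 46.85
position: [0.5127, -0.0479, 0.1698]
eef_rot: [[0.246, 0.969, -0.003], [0.969, -0.246, 0.001], [0.0, -0.003, -1.0]]
wrist_force: [0.2, -0.2, -1.4]
grip_width: 0.0473
grasp_force: 15.0
```

```bash
python3 - <<'E'
from h import *
plan([.514,-.048,.0534],-.248)
E
```

```text
t 46.85 pos [ 0.5127 -0.0479  0.1698] turn -0.0 shift [  0.2   1.6 116.4] j6 0.01 grip 0.0473 15.0 F [ 0.2 -0.2 -1.4]
```

Emit:
step_arm --xyz '[[0,0,25],[0,0,25],[0,0,25],[0,0,18],[0,0,11],[0,0,7],[0,0,3],[0,0,0],[0,0,0]]' --dr '[[0,0,0],[0,0,0],[0,0,0],[0,0,0],[0,0,0],[0,0,0],[0,0,0],[0,0,0],[0,0,0]]' --claw '[0.4,0.4,0.4,0.4,0.4,0.4,0.4,0.4,0.4]'

```text
clock: 47.75
position: [0.514, -0.0477, 0.0576]
eef_rot: [[0.245, 0.969, 0.001], [0.969, -0.245, -0.0], [-0.0, 0.001, -1.0]]
wrist_force: [-0.3, -0.4, -1.3]
grip_width: 0.0476
grasp_force: 15.0
```

Emit:
step_arm --xyz '[[0,0,2],[0,0,1.5],[0,0,0.7],[0,0,0],[0,0,0]]' --dr '[[0,0,0],[0,0,0],[0,0,0],[0,0,0],[0,0,0]]' --claw '[0.4,0.4,0.4,0.4,0.4]'

```text
clock: 48.25
position: [0.5137, -0.0478, 0.0534]
eef_rot: [[0.246, 0.969, 0.001], [0.969, -0.246, -0.0], [-0.0, 0.001, -1.0]]
wrist_force: [-2.5, -0.5, 5.4]
grip_width: 0.0473
grasp_force: 15.0
```

Contact. Release, rise and clear away for a final check.

Emit:
step_arm --xyz '[[0,0,0],[0,0,0],[0,0,0],[0,0,0],[0,0,-20],[0,0,-40],[0,0,-50],[0,0,-50],[30,-25,0],[40,-25,0],[40,-25,0],[0,0,0]]' --dr '[[0,0,0],[0,0,0],[0,0,0],[0,0,0],[0,0,0],[0,0,0],[0,0,0],[0,0,0],[0,0,0],[0,0,0],[0,0,0],[0,0,0]]' --claw '[0.8,0.8,0.8,0.8,0.8,0.8,0.8,0.8,0.8,0.8,0.8,0.8]'

```text
clock: 49.45
position: [0.4657, 0.0816, 0.2129]
eef_rot: [[0.24, 0.971, -0.001], [0.971, -0.24, 0.001], [0.001, -0.001, -1.0]]
wrist_force: [0.1, -0.5, -0.2]
grip_width: 0.0736
grasp_force: 0.0
```

Emit:
step_arm --xyz '[[40,-25,0],[40,-25,0],[40,-25,0],[40,0,0],[0,0,0],[0,0,0],[0,0,0]]' --dr '[[0,0,0],[0,0,0],[0,0,0],[0,0,0],[0,0,0],[0,0,0],[0,0,0]]' --claw '[0.8,0.8,0.8,0.8,0.8,0.8,0.8]'

```text
clock: 50.15
position: [0.4344, 0.2498, 0.2124]
eef_rot: [[0.246, 0.969, -0.001], [0.969, -0.246, -0.001], [-0.001, -0.001, -1.0]]
wrist_force: [0.3, -0.6, 0.7]
grip_width: 0.0735
grasp_force: 0.0
```

```bash
python3 - <<'E'
from h import *
t=camera("top");s=camera("scene")
q=np.zeros((560,790,3),np.uint8); q[:360,:720]=cv2.resize(t[180:300,260:500],None,fx=3,fy=3,interpolation=cv2.INTER_CUBIC)
q[360:,:480]=cv2.resize(s[160:260,140:380],None,fx=2,fy=2); cv2.imwrite("pics/c8.png",q)
E
```

```text
(no output)
```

View pics/c8.png

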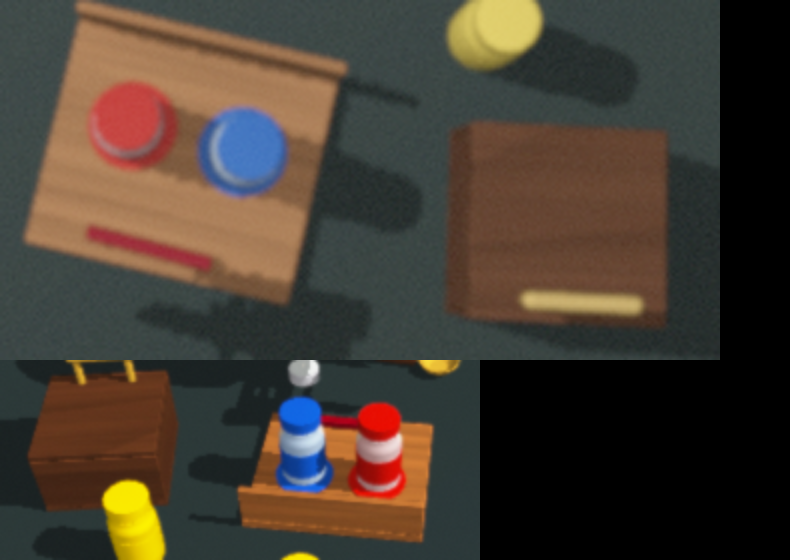

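The lid is shut, and both jars stand upright and centred on coasters of their own colour (caps at (128,118) and (250,146)). I hand the job in.

```bash
python3 -c "
from workcell import order
print(order.job_done())"
```

```text
the job is handed in; nothing more can be done
None
```

I handed the job in at about 50 s: the stamp stands upright in the middle of the box, the lid is shut, and each jar is back on the coaster of its own colour; the hand-in returned no verdict.

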